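Line up spacer rings for the lamp press

TASK

Line the four cream ceramic spacer rings up on the four marks of the dark wooden strip in order of diameter, ready for the press: the smallest on the mark at the end nearest the frosted bulb, the largest at the far end, each lying flat and centred on its mark. Leave the loose copper cup where it stands.

Things in the scene. Friction and masses are not known exactly. Their poses are not given: they have to be found in the camera images.
- ring_a: Cream ceramic spacer ring, outer diameter 28 mm, bore 14 mm, 30 mm tall, the smallest of the four; stands flat on a 3 mm thick black rubber mat on the bench with its bore upright. Origin: centre of its underside; z up along the bore.
- ring_b: Cream ceramic spacer ring, outer diameter 38 mm, bore 20 mm, 30 mm tall, second smallest; stands flat on a 3 mm thick black rubber mat on the bench with its bore upright. Origin: centre of its underside; z up along the bore.
- ring_c: Cream ceramic spacer ring, outer diameter 50 mm, bore 30 mm, 30 mm tall, second largest; stands flat on a 3 mm thick black rubber mat on the bench with its bore upright. Origin: centre of its underside; z up along the bore.
- ring_d: Cream ceramic spacer ring, outer diameter 64 mm, bore 42 mm, 30 mm tall, the largest of the four; stands flat on a 3 mm thick black rubber mat on the bench with its bore upright. Origin: centre of its underside; z up along the bore.
- mark_1: Mark 1 of four: a thin white circle of 74 mm diameter with a white centre dot, drawn on the top of a fixed dark wooden strip (90 x 370 mm, top 12 mm above the bench). The marks lie in a straight row 90 mm apart, numbered from the robot's right (-y) end, mark 1, to its left (+y) end, mark 4. Origin: centre of the circle, on the strip's top face; x across the strip, y along it, z up.
- mark_2: Mark 2 of four: a thin white circle of 74 mm diameter with a white centre dot, drawn on the top of a fixed dark wooden strip (90 x 370 mm, top 12 mm above the bench). The marks lie in a straight row 90 mm apart, numbered from the robot's right (-y) end, mark 1, to its left (+y) end, mark 4. Origin: centre of the circle, on the strip's top face; x across the strip, y along it, z up.
- mark_3: Mark 3 of four: a thin white circle of 74 mm diameter with a white centre dot, drawn on the top of a fixed dark wooden strip (90 x 370 mm, top 12 mm above the bench). The marks lie in a straight row 90 mm apart, numbered from the robot's right (-y) end, mark 1, to its left (+y) end, mark 4. Origin: centre of the circle, on the strip's top face; x across the strip, y along it, z up.
- mark_4: Mark 4 of four: a thin white circle of 74 mm diameter with a white centre dot, drawn on the top of a fixed dark wooden strip (90 x 370 mm, top 12 mm above the bench). The marks lie in a straight row 90 mm apart, numbered from the robot's right (-y) end, mark 1, to its left (+y) end, mark 4. Origin: centre of the circle, on the strip's top face; x across the strip, y along it, z up.
- bulb_rest: Frosted white lamp bulb (60 mm in diameter, 109 mm long, brass base) lying on a fixed dark wooden cradle of 120 x 70 mm, 77 mm high over all; it stands beyond one end of the strip, to the left (y above 0.3) or to the right (y below -0.3), with a steel C-spanner lying at the other side. Origin: centre of the cradle's underside.
- copper_cup: Loose copper lamp-base cup, 42 mm in diameter at the rim, 34 mm tall, open on top, standing among the rings on the mat; not part of the row. Origin: centre of its underside; z up.

How it is judged (in metres and radians):
At the end, for the whole second after the job is handed in: Every ring stands flat (within 0.1 rad, underside within 6 mm of the strip's top) with its centre within 12 mm of its mark's centre, at rest. With the bulb at the right (-y) the 28, 38, 50 and 64 mm rings are on marks 1, 2, 3, 4; with the bulb at the left (+y) on marks 4, 3, 2, 1 (((world y of bulb_rest below 0 m and horizontal distance between ring_a and mark_1 below 0.012 m and z of ring_a in the frame of mark_1 between -0.006 and 0.006 m and angle between the z axis of ring_a and the z axis of mark_1, either way round below 0.1 rad and horizontal distance between ring_b and mark_2 below 0.012 m and z of ring_b in the frame of mark_2 between -0.006 and 0.006 m and angle between the z axis of ring_b and the z axis of mark_2, either way round below 0.1 rad and horizontal distance between ring_c and mark_3 below 0.012 m and z of ring_c in the frame of mark_3 between -0.006 and 0.006 m and angle between the z axis of ring_c and the z axis of mark_3, either way round below 0.1 rad and horizontal distance between ring_d and mark_4 below 0.012 m and z of ring_d in the frame of mark_4 between -0.006 and 0.006 m and angle between the z axis of ring_d and the z axis of mark_4, either way round below 0.1 rad) or (world y of bulb_rest above 0 m and horizontal distance between ring_a and mark_4 below 0.012 m and z of ring_a in the frame of mark_4 between -0.006 and 0.006 m and angle between the z axis of ring_a and the z axis of mark_4, either way round below 0.1 rad and horizontal distance between ring_b and mark_3 below 0.012 m and z of ring_b in the frame of mark_3 between -0.006 and 0.006 m and angle between the z axis of ring_b and the z axis of mark_3, either way round below 0.1 rad and horizontal distance between ring_c and mark_2 below 0.012 m and z of ring_c in the frame of mark_2 between -0.006 and 0.006 m and angle between the z axis of ring_c and the z axis of mark_2, either way round below 0.1 rad and horizontal distance between ring_d and mark_1 below 0.012 m and z of ring_d in the frame of mark_1 between -0.006 and 0.006 m and angle between the z axis of ring_d and the z axis of mark_1, either way round below 0.1 rad)) and linear speed of each of ring_a, ring_b, ring_c, ring_d below 0.02 m/s); the robot touches nothing.
It fails at once if the loose copper cup is moved by more than 20 mm (distance of copper_cup from where it was at the start of the episode above 0.02 m).
It also fails if it takes over 86 s, if anything falls off the work surface, if the arm or the gripper's body presses on something with over 40 N, if the wrist force passes 120 N, or if a joint passes its speed limit or range.

ROBOT

A 7-joint arm with a two-finger parallel gripper is mounted at the origin on the work surface. World frame = base frame: x ahead of the robot, y to its left, z up, the work surface at z = 0. Lengths are in mm, angles in degrees, forces in N, time in s.
With the tool pointing down it reaches from about 425 to 975 mm from the base axis. Payload 16.7 kg.
Tool frame: the origin (TCP) lies at the very end of the fingers, on their centre line; the grasp point (between the pads) lies bot.grasp_offset behind it (bot.grasp_offset is the distance from the TCP to the grasp point, in mm); z points along the fingers, y is the line along which they close (so a half turn about z gives the same grasp; the last joint's range is limited). The gripper opens to 85 mm and grips with 20 to 120 N. Pads are 22 mm wide; open, the fingers measure 114 mm over their backs; the gripper's body (76 mm by 85 mm) begins 54 mm behind the grasp point. The pads swing forward as they close: fully open they stand 13 mm farther back than shut.
Start: joints at [-72.393, 24.414, 4.234, 92.017, -1.954, 63.644, -3.845], TCP at [297.727, 605.751, 231.302] pointing down, gripper open.
Joint ranges: [-163.25, 163.25], [-28.42, 122.38], [-70.27, 78.77], [12.13, 141.07], [-58.53, 238.53], [9.26, 117.41], [-156.51, 156.51]. Speed limits (degrees/s): [108.29, 108.29, 136.94, 136.94, 172.46, 172.46, 172.46].

INTERFACE

Orientations are given as a 3x3 rotation matrix whose columns are the frame's x, y, z axes.
In Python, from workcell import telemetry, viewer, bot gives the robot as it stands. The module is installed in compiled form; this text tells all that it offers.
- The arm moves only by the shell command python3 -m crank 'ROWS'. ROWS is JSON, a list of rows, each a list of 7 numbers: the shift along the tool's x, y, z in units of 60 mm (1.0 is 60 mm), then the turn, a rotation vector about the tool's x, y, z in units of 8 degrees (1.0 is 8 degrees), then the closure, from -1 (fully open) to 1 (shut). In form: [[x, y, z, wx, wy, wz, hand], ...]. A call has exactly 10 rows; each row shifts and turns the commanded pose from where the row before left it, along the tool's axes as they then stand; what a row does not reach is not made up. A row lasts 1/8 s, in which the tool goes at most 62.5 mm and 10.7 degrees, less where a joint would pass 70% of its speed; a pose out of reach is approached as far as the arm can. A call is refused whole if a number of a shift passes 1 or a number of a turn 1, either way. A call with a gripper value outside its range is refused whole. The fingers move at their own pace and stop on an object; the grip force is fixed at half the most. Time passes only in rows, so rows that do not move let the fingers close, or fill a call up. It gives the time, the measured TCP pose, the force, the opening and the grip force at its end, in the units of the state.
- telemetry.state(): the state, without advancing time (a new reading comes with each control period).
- viewer.grab_frame(name): name is "scene" or "top"; returns a dict with "frame" (400x640x3 uint8, red, green, blue), "K" (3x3 intrinsics, pixels), "world_from_camera" (4x4, takes a point from camera to world coordinates). Camera axes: x right, y up, looking along -z (the intrinsics and any distortion apply to the point x, -y, -z); pixel columns grow to the right and rows downward; lengths in mm; the calibration is good to about 2 mm. A picture is of the moment at which its call begins. There is no depth.
- bot.finish_job(): hands the job in; it is judged then, once.
The state is a dict: "time": time; "qpos": joint angles; "joint_vel": joint speeds; "joint_efforts": joint torques, N m; "tool_pos": TCP position; "eef_rot": TCP orientation; "ft_force": force on the tool from outside, world axes, zero at the start; "torque": the same for the moment, N m; "grip_width": opening from 0.0 (shut) to 1.0 (fully open); "finger_force": force on a finger pad.
Only numpy, scipy, OpenCV 4.12 (cv2) and the standard library are available. Lean on these libraries where they do the work, as an engineer would, in place of code of your own. Each camera call takes 0.05 s, during which the arm holds its last target. There are 200 camera calls.

## Working session

There is one attempt and no reset: what is moved stays moved. The work goes in short steps, Python scripts to look and compute and a shell command to move; the robot and the scene stay as the last step left them, time stands still between calls to the robot, and variables do not carry over. Pictures are saved under pics/ and viewed, at most 14 in all, crops included, and the job is handed in when it is done.

```bash
mkdir -p pics; python3 - <<'E'
from workcell import telemetry, viewer, bot
import cv2,numpy as np
s=telemetry.state();print(s['time'],s['tool_pos'],np.round(s['eef_rot'],3).tolist(),s['grip_width'],bot.grasp_offset)
for n in("scene","top"):
    f=viewer.grab_frame(n);cv2.imwrite(f"pics/{n}0.png",f["frame"][:,:,::-1]);print(n,np.round(f["K"],1).tolist(),np.round(f["world_from_camera"],3).tolist(),[k for k in f])
E
```

```text
0.0 [297.57317713 605.40816894 230.61723242] [[-0.897, 0.441, -0.0], [0.441, 0.897, -0.001], [-0.0, -0.001, -1.0]] 0.999452541023897 18.700000000000003
scene [[518.3, 0.0, 327.9], [0.0, 518.3, 193.8], [0.0, 0.0, 1.0]] [[-0.753, -0.385, 0.533, 1135.187], [0.657, -0.468, 0.591, 660.241], [0.022, 0.796, 0.605, 700.71], [0.0, 0.0, 0.0, 1.0]] ['frame', 'K', 'world_from_camera']
top [[474.2, 0.0, 318.8], [0.0, 474.2, 210.5], [0.0, 0.0, 1.0]] [[0.004, 0.986, -0.168, 333.879], [-1.0, 0.005, 0.006, 13.6], [0.007, 0.168, 0.986, 1341.332], [0.0, 0.0, 0.0, 1.0]] ['frame', 'K', 'world_from_camera']
```

View pics/top0.png

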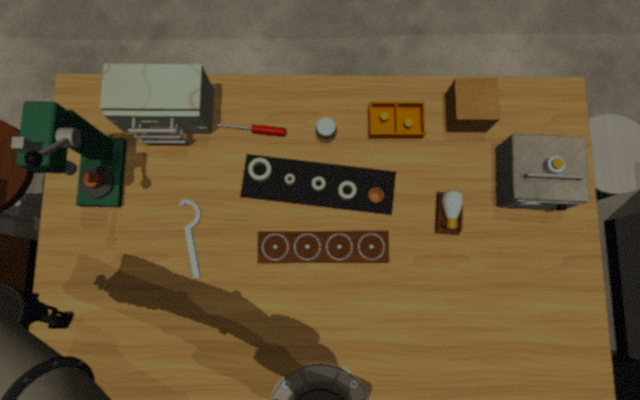

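View pics/scene0.png

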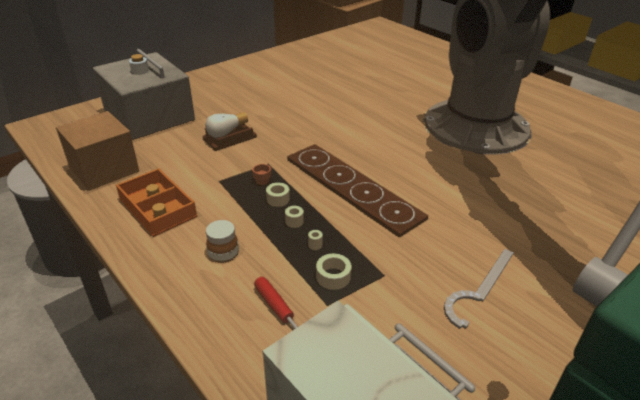

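The bulb is at the right (-y), so rings a, b, c and d go on marks 1, 2, 3 and 4. In the top view the rings are near d (259,169), a (290,179), b (319,183) and c (347,189), the cup is at (376,195), and marks 4 to 1 are at (275..371,247). I'll enlarge both views.

```bash
python3 - <<'E'
import cv2
a=cv2.imread('pics/top0.png')[150:270,235:400];cv2.imwrite('pics/top_c.png',cv2.convertScaleAbs(cv2.resize(a,None,fx=4.8,fy=4.8,interpolation=cv2.INTER_CUBIC),alpha=1.6))
a=cv2.imread('pics/scene0.png')[140:300,215:435];cv2.imwrite('pics/scene_c.png',cv2.convertScaleAbs(cv2.resize(a,None,fx=3.6,fy=3.6,interpolation=cv2.INTER_CUBIC),alpha=1.3))
E
```

```text
(no output)
```

View pics/top_c.png

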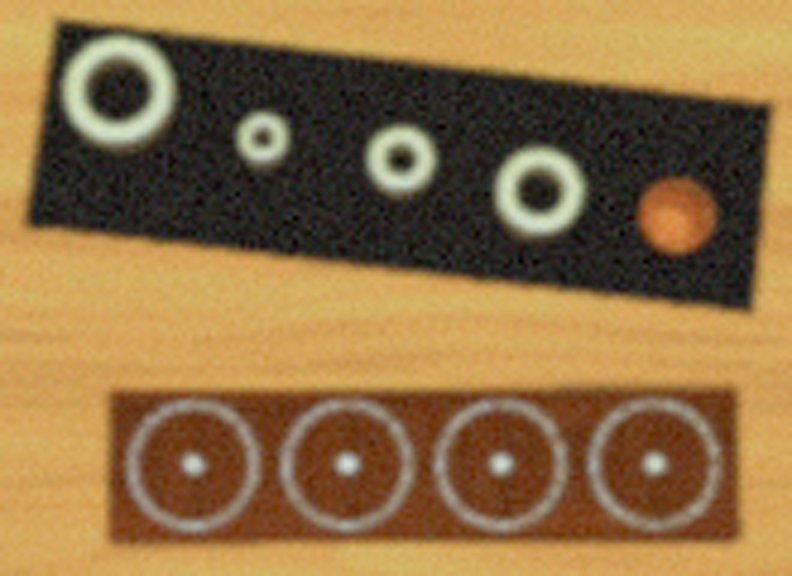

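View pics/scene_c.png

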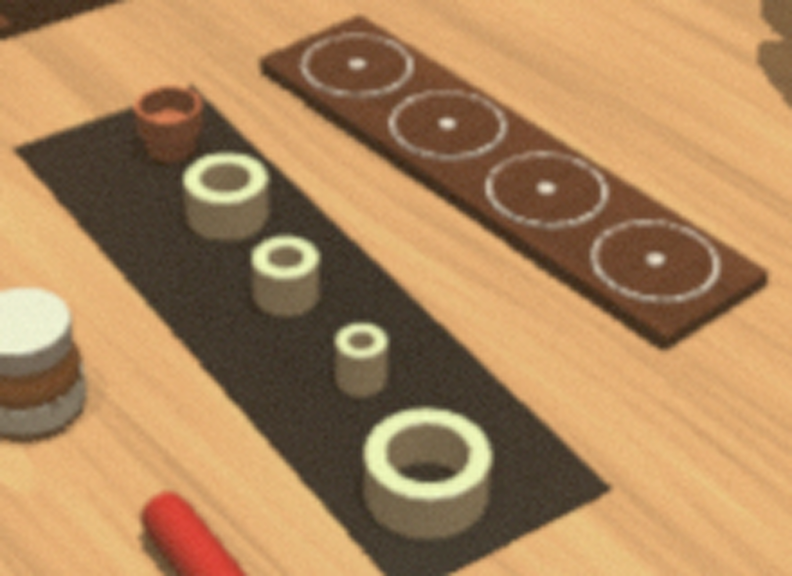

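Top crop: rim centres are d (119,90), a (263,138), b (401,159), c (540,191) and cup (677,216). Marks 4 to 1 are at x = 193, 347, 501 and 655, y = 464. Scene crop: rims are d (428,454), a (361,341), b (286,257), c (226,180) and cup (169,107). Marks 1 to 4 are (357,63), (447,123), (546,188) and (655,259).

```bash
cat > h.py <<'E'
import numpy as np
from workcell import telemetry, viewer, bot
def ray(f,uv):
    d=np.linalg.inv(f["K"])@[uv[0],uv[1],1]; T=np.array(f["world_from_camera"])
    return T[:3,3], T[:3,:3]@[d[0],-d[1],-d[2]]
def at_z(f,uv,z):
    o,d=ray(f,uv); return (o+d*(z-o[2])/d[2])[:2]
def tri(r):
    A=[];b=[]
    for o,d in r:
        d=d/np.linalg.norm(d);P=np.eye(3)-np.outer(d,d);A.append(P);b.append(P@o)
    return np.linalg.lstsq(np.vstack(A),np.hstack(b),rcond=None)[0]
E
python3 - <<'E'
from h import *
t=viewer.grab_frame("top");s=viewer.grab_frame("scene")
P=dict(d=((119,90),(428,454),33),a=((263,138),(361,341),33),b=((401,159),(286,257),33),c=((540,191),(226,180),33),cup=((677,216),(169,107),37),
m1=((655,464),(357,63),12),m2=((501,464),(447,123),12),m3=((347,464),(546,188),12),m4=((193,464),(655,259),12))
for k,(p,q,z) in P.items():
    p=(np.array(p)+.5)/4.8-.5+[235,150]; q=(np.array(q)+.5)/3.6-.5+[215,140]
    print(k,at_z(t,p,z).round(1),at_z(s,q,z).round(1),tri([ray(t,p),ray(s,q)]).round(1))
E
```

```text
d [677.  174.2] [679.7 176. ] [677.8 174.3  30.5]
a [648.3  88.6] [651.1  89.7] [649.2  88.3  30.9]
b [636.    7.2] [638.    8.1] [636.7   6.9  31.4]
c [617.2 -74.5] [620.7 -71.6] [618.1 -75.   29.8]
cup [ 601.8 -154.4] [ 605.8 -150.7] [ 602.7 -155.    33.3]
m1 [ 458.7 -142.3] [ 458.4 -144.2] [ 459.  -142.6   13. ]
m2 [458.3 -52.1] [458.5 -53.8] [458.8 -52.6  12.6]
m3 [458.  38.] [458.   36.4] [458.3  37.5  12.7]
m4 [457.6 128. ] [457.  126.6] [457.7 127.6  12.9]
```

The two views agree within about 3 mm, and the mark pitch comes out at 90 mm. I'll close along world x, so the first move turns the tool so that y = +X and x = +Y.

```bash
python3 -m crank '[[0,0,0,0,0,0.997,-1],[0,0,0,0,0,0.997,-1],[0,0,0,0,0,0.997,-1],[0,0,0,0,0,0.997,-1],[0,0,0,0,0,0.997,-1],[0,0,0,0,0,0.997,-1],[0,0,0,0,0,0.997,-1],[0,0,0,0,0,0.997,-1],[-0.7,0.6,0,0,0,0,-1],[-0.7,0.6,0,0,0,0,-1]]'; python3 -c "
from h import *;s=telemetry.state();print(s['tool_pos'].round(1) if hasattr(s['tool_pos'],'round') else s['tool_pos'],np.round(s['eef_rot'],3).tolist(),np.round(s['qpos'],1))"
```

```text
time: 1.45
tool_pos: [370.1, 520.9, 231.0]
eef_rot: [[-0.002, 1.0, -0.0], [1.0, 0.002, -0.0], [-0.0, -0.0, -1.0]]
ft_force: [1.1, -0.3, 0.1]
grip_width: 0.997
finger_force: 0.0
[370.1 520.9 231. ] [[-0.002, 1.0, -0.0], [1.0, 0.002, -0.0], [-0.0, -0.0, -1.0]] [-74.9  21.8  19.1  97.7  -7.9  61.9 -53.3]
```

```bash
python3 -m crank '[[-0.641,0.570,0.28,0,0,0,-1],[-0.641,0.570,0.28,0,0,0,-1],[-0.641,0.570,0.28,0,0,0,-1],[-0.641,0.570,0.28,0,0,0,-1],[-0.641,0.570,0.28,0,0,0,-1],[-0.641,0.570,0.28,0,0,0,-1],[-0.641,0.570,0.28,0,0,0,-1],[-0.641,0.570,0.28,0,0,0,-1],[-0.641,0.570,0.28,0,0,0,-1],[0,0,0,0,0,0,-1]]'; python3 - <<'E'
from h import *
import cv2
ims=[]
for n in("top","scene"):
    f=viewer.grab_frame(n)["frame"][:,:,::-1]
    ims.append(cv2.convertScaleAbs(cv2.resize(f[120:280,200:420] if n=="top" else f[140:300,260:480],(770,560) if 0 else (520,378),interpolation=cv2.INTER_CUBIC),alpha=1.5))
cv2.imwrite('pics/v1.png',cv2.resize(np.vstack(ims),None,fx=.79,fy=.79))
E
```

```text
time: 2.7
tool_pos: [679.1, 170.3, 78.5]
eef_rot: [[0.006, 1.0, -0.001], [1.0, -0.006, -0.003], [-0.003, -0.001, -1.0]]
ft_force: [-0.6, -0.5, -0.4]
grip_width: 0.997
finger_force: 0.0
```

View pics/v1.png

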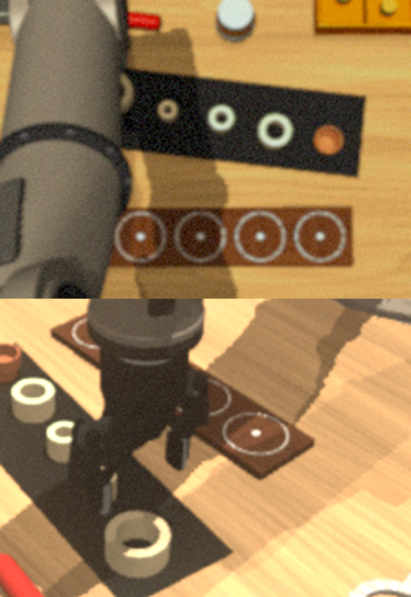

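The fingers hang over ring d and straddle it along x. I'll check that the pose has settled before going down.

```bash
python3 -m crank '[[0,0,0.25,0,0,0,-1],[0,0,0.25,0,0,0,-1],[0,0,0.2,0,0,0,-1],[0,0,0,0,0,0,-1],[0,0,0,0,0,0,-1],[0,0,0,0,0,0,-1],[0,0,0,0,0,0,-1],[0,0,0,0,0,0,-1],[0,0,0,0,0,0,-1],[0,0,0,0,0,0,-1]]'
```

```text
time: 4.05
tool_pos: [677.7, 175.7, 38.1]
eef_rot: [[-0.0, 1.0, -0.0], [1.0, 0.0, -0.0], [-0.0, -0.0, -1.0]]
ft_force: [0.5, 0.4, -0.2]
grip_width: 1.001
finger_force: 0.0
```

```bash
python3 -m crank '[[0,0,0.2,0,0,0,-1],[0,0,0.2,0,0,0,-1],[0,0,0.2,0,0,0,-1],[0,0,0,0,0,0,-1],[0,0,0,0,0,0,1],[0,0,0,0,0,0,1],[0,0,0,0,0,0,1],[0,0,0,0,0,0,1],[0,0,0,0,0,0,1],[0,0,0,0,0,0,1]]'
```

```text
time: 5.3
tool_pos: [678.0, 175.7, 3.1]
eef_rot: [[-0.0, 1.0, 0.001], [1.0, 0.0, 0.0], [0.0, 0.001, -1.0]]
ft_force: [-1.4, -0.0, 5.3]
grip_width: 0.739
finger_force: 65.5
```

```bash
python3 -m crank '[[0,0,-0.3,0,0,0,1],[0,0,-0.6,0,0,0,1],[-0.161,-0.732,0,0,0,0,1],[-0.161,-0.732,0,0,0,0,1],[-0.161,-0.732,0,0,0,0,1],[-0.161,-0.732,0,0,0,0,1],[-0.161,-0.732,0,0,0,0,1],[0,0,0,0,0,0,1],[0,0,0,0,0,0,1],[0,0,0,0,0,0,1]]'
```

```text
time: 6.55
tool_pos: [459.2, 127.7, 56.6]
eef_rot: [[-0.0, 1.0, 0.001], [1.0, 0.0, 0.0], [0.0, 0.001, -1.0]]
ft_force: [-0.0, 0.3, -1.1]
grip_width: 0.74
finger_force: 66.1
```

```bash
python3 -m crank '[[0,0,0.3,0,0,0,1],[0,0,0.25,0,0,0,1],[0,0,0.183,0,0,0,1],[0,0,0,0,0,0,1],[0,0,0,0,0,0,1],[0,0,0,0,0,0,1],[0,0,0,0,0,0,-1],[0,0,0,0,0,0,-1],[0,0,0,0,0,0,-1],[0,0,0,0,0,0,-1]]'
```

```text
time: 7.8
tool_pos: [458.1, 127.4, 12.2]
eef_rot: [[-0.0, 1.0, 0.0], [1.0, 0.0, 0.0], [0.0, 0.0, -1.0]]
ft_force: [-1.0, -0.6, -0.3]
grip_width: 0.999
finger_force: 0.0
```

```bash
python3 -m crank '[[0,0,-0.5,0,0,0,-1],[0,0,-0.5,0,0,0,-1],[-0.128,0.638,0,0,0,0,-1],[-0.128,0.638,0,0,0,0,-1],[-0.128,0.638,0,0,0,0,-1],[-0.128,0.638,0,0,0,0,-1],[-0.128,0.638,0,0,0,0,-1],[0,0,0,0,0,0,-1],[0,0,0,0,0,0,-1],[0,0,0,0,0,0,-1]]'; python3 - <<'E'
from h import *
import cv2
f=viewer.grab_frame("scene")["frame"][:,:,::-1]
cv2.imwrite('pics/v2.png',cv2.convertScaleAbs(cv2.resize(f[130:310,220:440],None,fx=3,fy=3,interpolation=cv2.INTER_CUBIC),alpha=1.5))
E
```

```text
time: 9.05
tool_pos: [648.6, 89.4, 72.1]
eef_rot: [[-0.001, 1.0, -0.001], [1.0, 0.001, 0.0], [0.0, -0.001, -1.0]]
ft_force: [0.8, -0.0, -0.4]
grip_width: 0.999
finger_force: 0.0
```

View pics/v2.png

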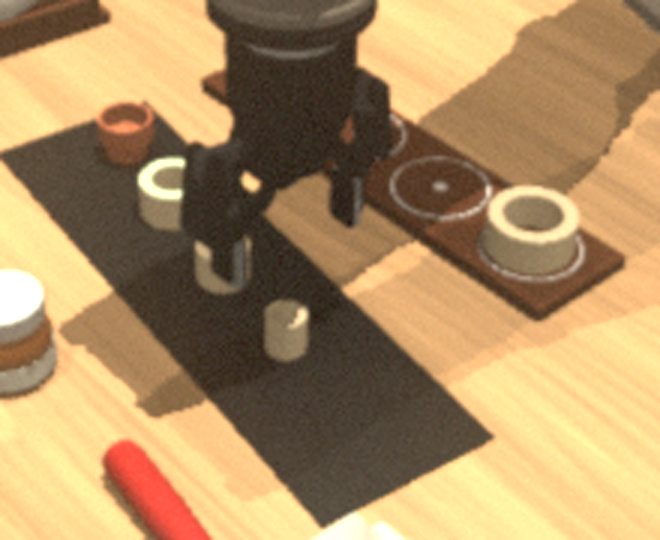

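Ring d stands flat in its circle at about (530,230), and the gripper is over ring a. I'll go down to z of about 7 and close.

```bash
python3 -m crank '[[0,0,0.5,0,0,0,-1],[0,0,0.35,0,0,0,-1],[0,0,0.23,0,0,0,-1],[0,0,0,0,0,0,-1],[0,0,0,0,0,0,1],[0,0,0,0,0,0,1],[0,0,0,0,0,0,1],[0,0,0,0,0,0,1],[0,0,0,0,0,0,1],[0,0,0,0,0,0,1]]'
```

```text
time: 10.35
tool_pos: [649.8, 89.1, 8.1]
eef_rot: [[-0.0, 1.0, 0.001], [1.0, 0.0, 0.0], [0.0, 0.001, -1.0]]
ft_force: [-2.1, -0.1, 7.7]
grip_width: 0.309
finger_force: 58.5
```

```bash
python3 -m crank '[[0,0,-0.45,0,0,0,1],[0,0,-0.6,0,0,0,1],[-0.644,-0.532,0,0,0,0,1],[-0.644,-0.532,0,0,0,0,1],[-0.644,-0.532,0,0,0,0,1],[-0.644,-0.532,0,0,0,0,1],[-0.644,-0.532,0,0,0,0,1],[-0.644,-0.532,0,0,0,0,1],[0,0,0,0,0,0,1],[0,0,0,0,0,0,1]]'
```

```text
time: 11.6
tool_pos: [458.6, -142.7, 70.6]
eef_rot: [[0.0, 1.0, 0.001], [1.0, -0.0, 0.0], [0.0, 0.001, -1.0]]
ft_force: [0.6, -0.4, -0.2]
grip_width: 0.308
finger_force: 59.1
```

```bash
python3 -m crank '[[0,0,0.35,0,0,0,1],[0,0,0.3,0,0,0,1],[0,0,0.23,0,0,0,1],[0,0,0,0,0,0,1],[0,0,0,0,0,0,1],[0,0,0,0,0,0,1],[0,0,0,0,0,0,-1],[0,0,0,0,0,0,-1],[0,0,0,0,0,0,-1],[0,0,0,0,0,0,-1]]'
```

```text
time: 12.85
tool_pos: [458.1, -142.9, 17.6]
eef_rot: [[-0.0, 1.0, 0.0], [1.0, 0.0, -0.0], [-0.0, 0.0, -1.0]]
ft_force: [0.1, 1.1, -0.3]
grip_width: 0.999
finger_force: 0.0
```

```bash
python3 -m crank '[[0,0,-0.5,0,0,0,-1],[0,0,-0.5,0,0,0,-1],[0.501,0.596,0,0,0,0,-1],[0.501,0.596,0,0,0,0,-1],[0.501,0.596,0,0,0,0,-1],[0.501,0.596,0,0,0,0,-1],[0.501,0.596,0,0,0,0,-1],[0,0,0,0,0,0,-1],[0,0,0,0,0,0,-1],[0,0,0,0,0,0,-1]]'
```

```text
time: 14.1
tool_pos: [636.1, 6.4, 77.6]
eef_rot: [[0.001, 1.0, -0.0], [1.0, -0.001, -0.0], [-0.0, -0.0, -1.0]]
ft_force: [-0.2, 0.3, 0.9]
grip_width: 0.999
finger_force: 0.0
```

```bash
python3 -m crank '[[0,0,0.5,0,0,0,-1],[0,0,0.4,0,0,0,-1],[0,0,0.28,0,0,0,-1],[0,0,0,0,0,0,-1],[0,0,0,0,0,0,1],[0,0,0,0,0,0,1],[0,0,0,0,0,0,1],[0,0,0,0,0,0,1],[0,0,0,0,0,0,1],[0,0,0,0,0,0,1]]'
```

```text
time: 15.35
tool_pos: [637.2, 7.6, 7.7]
eef_rot: [[-0.0, 1.0, 0.001], [1.0, 0.0, 0.0], [0.0, 0.001, -1.0]]
ft_force: [-2.5, 1.4, 9.6]
grip_width: 0.418
finger_force: 59.9
```

```bash
python3 -m crank '[[0,0,-0.45,0,0,0,1],[0,0,-0.6,0,0,0,1],[-0.202,-0.596,0,0,0,0,1],[-0.202,-0.596,0,0,0,0,1],[-0.202,-0.596,0,0,0,0,1],[-0.202,-0.596,0,0,0,0,1],[-0.202,-0.596,0,0,0,0,1],[0,0,0,0,0,0,1],[0,0,0,0,0,0,1],[0,0,0,0,0,0,1]]'
```

```text
time: 16.6
tool_pos: [458.9, -52.9, 69.9]
eef_rot: [[-0.001, 1.0, 0.001], [1.0, 0.001, -0.0], [-0.0, 0.001, -1.0]]
ft_force: [-0.4, -0.1, -0.4]
grip_width: 0.413
finger_force: 60.1
```

Target z is 17.2, so I go down 52.7 mm, which is 0.88.

```bash
python3 -m crank '[[0,0,0.35,0,0,0,1],[0,0,0.3,0,0,0,1],[0,0,0.23,0,0,0,1],[0,0,0,0,0,0,1],[0,0,0,0,0,0,1],[0,0,0,0,0,0,1],[0,0,0,0,0,0,-1],[0,0,0,0,0,0,-1],[0,0,0,0,0,0,-1],[0,0,0,0,0,0,-1]]'
```

```text
time: 17.85
tool_pos: [458.0, -53.2, 17.0]
eef_rot: [[-0.0, 1.0, 0.0], [1.0, 0.0, -0.0], [-0.0, 0.0, -1.0]]
ft_force: [0.1, -0.4, -0.5]
grip_width: 1.004
finger_force: 0.0
```

```bash
python3 -m crank '[[0,0,-0.5,0,0,0,-1],[0,0,-0.5,0,0,0,-1],[-0.068,0.537,0,0,0,0,-1],[-0.068,0.537,0,0,0,0,-1],[-0.068,0.537,0,0,0,0,-1],[-0.068,0.537,0,0,0,0,-1],[-0.068,0.537,0,0,0,0,-1],[0,0,0,0,0,0,-1],[0,0,0,0,0,0,-1],[0,0,0,0,0,0,-1]]'
```

```text
time: 19.1
tool_pos: [618.3, -73.4, 76.9]
eef_rot: [[-0.0, 1.0, -0.001], [1.0, 0.0, 0.0], [0.0, -0.001, -1.0]]
ft_force: [-0.7, 0.5, 0.1]
grip_width: 0.998
finger_force: 0.0
```

```bash
python3 -m crank '[[0,0,0.5,0,0,0,-1],[0,0,0.4,0,0,0,-1],[0,0,0.3,0,0,0,-1],[0,0,0,0,0,0,-1],[0,0,0,0,0,0,1],[0,0,0,0,0,0,1],[0,0,0,0,0,0,1],[0,0,0,0,0,0,1],[0,0,0,0,0,0,1],[0,0,0,0,0,0,1]]'
```

```text
time: 20.35
tool_pos: [619.7, -73.6, 6.3]
eef_rot: [[-0.0, 1.0, 0.001], [1.0, 0.0, 0.0], [0.0, 0.001, -1.0]]
ft_force: [-4.6, 0.7, 12.8]
grip_width: 0.574
finger_force: 59.9
```

```bash
python3 -m crank '[[0,0,-0.45,0,0,0,1],[0,0,-0.6,0,0,0,1],[0.369,-0.537,0,0,0,0,1],[0.369,-0.537,0,0,0,0,1],[0.369,-0.537,0,0,0,0,1],[0.369,-0.537,0,0,0,0,1],[0.369,-0.537,0,0,0,0,1],[0,0,0,0,0,0,1],[0,0,0,0,0,0,1],[0,0,0,0,0,0,1]]'
```

```text
time: 21.6
tool_pos: [458.8, 36.7, 68.2]
eef_rot: [[0.001, 1.0, 0.001], [1.0, -0.001, -0.0], [-0.0, 0.001, -1.0]]
ft_force: [0.1, -0.2, -0.9]
grip_width: 0.573
finger_force: 62.2
```

```bash
python3 -m crank '[[0,0,0.35,0,0,0,1],[0,0,0.3,0,0,0,1],[0,0,0.22,0,0,0,1],[0,0,0,0,0,0,1],[0,0,0,0,0,0,1],[0,0,0,0,0,0,1],[0,0,0,0,0,0,-1],[0,0,0,0,0,0,-1],[0,0,0,0,0,0,-1],[0,0,0,0,0,0,-1]]'
```

```text
time: 22.85
tool_pos: [458.0, 37.1, 15.8]
eef_rot: [[-0.0, 1.0, 0.0], [1.0, 0.0, 0.0], [0.0, 0.0, -1.0]]
ft_force: [0.4, -0.2, -0.4]
grip_width: 0.999
finger_force: 0.0
```

```bash
python3 -m crank '[[0,0,-0.5,0,0,0,-1],[0,0,-0.5,0,0,0,-1],[0,0,-1,0,0,0,-1],[0.8,0,-0.5,0,0,0,-1],[0.8,0,0,0,0,0,-1],[0.8,0,0,0,0,0,-1],[0.8,0,0,0,0,0,-1],[0.8,0,0,0,0,0,-1],[0,0,0,0,0,0,-1],[0,0,0,0,0,0,-1]]'; python3 -m crank '[[0.8,0,0,0,0,0,-1],[0.8,0,0,0,0,0,-1],[0.8,0,0,0,0,0,-1],[0.8,0,0,0,0,0,-1],[0,0,0,0,0,0,-1],[0,0,0,0,0,0,-1],[0,0,0,0,0,0,-1],[0,0,0,0,0,0,-1],[0,0,0,0,0,0,-1],[0,0,0,0,0,0,-1]]';  python3 - <<'E'
from h import *
import cv2
a=viewer.grab_frame("top")["frame"][150:270,235:400,::-1];b=viewer.grab_frame("scene")["frame"][140:300,215:435,::-1]
cv2.imwrite('pics/top_e.png',cv2.convertScaleAbs(cv2.resize(a,None,fx=4.8,fy=4.8,interpolation=cv2.INTER_CUBIC),alpha=1.6))
cv2.imwrite('pics/scene_e.png',cv2.convertScaleAbs(cv2.resize(b,None,fx=3.6,fy=3.6,interpolation=cv2.INTER_CUBIC),alpha=1.3))
E
```

```text
time: 24.1
tool_pos: [457.8, 276.5, 165.5]
eef_rot: [[-0.0, 1.0, -0.0], [1.0, 0.0, -0.001], [-0.001, -0.0, -1.0]]
ft_force: [0.1, -0.7, -0.6]
grip_width: 0.999
finger_force: 0.0
time: 25.35
tool_pos: [457.9, 469.0, 165.8]
eef_rot: [[-0.0, 1.0, -0.0], [1.0, 0.0, 0.0], [0.0, -0.0, -1.0]]
ft_force: [-0.2, -0.9, -0.2]
grip_width: 0.997
finger_force: 0.0
```

View pics/top_e.png

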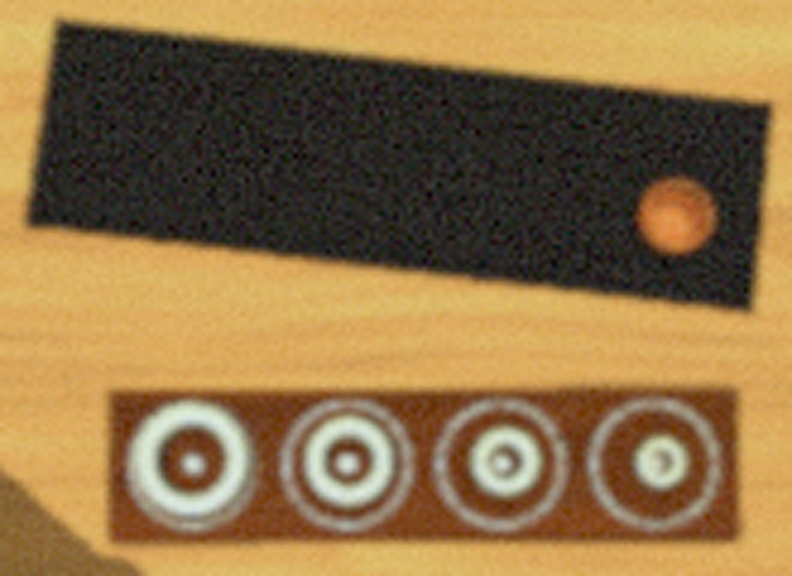

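View pics/scene_e.png

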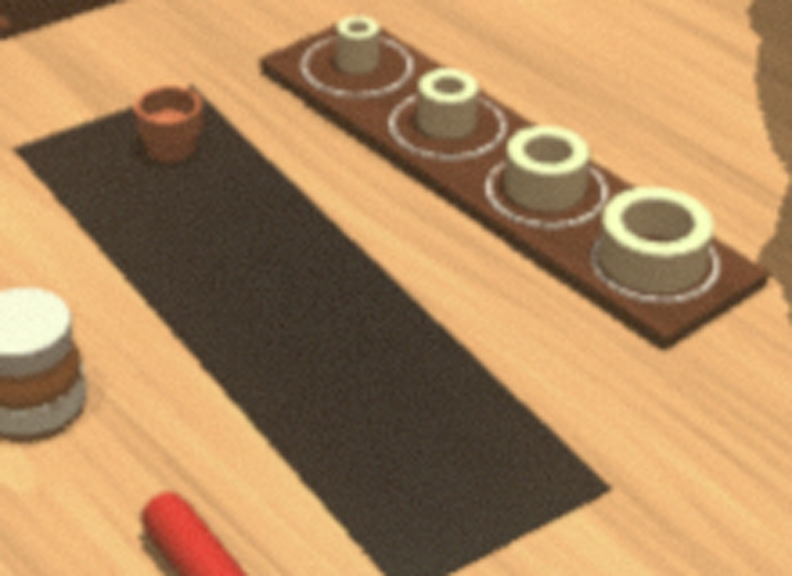

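All four rings stand flat with each mark's dot showing through the bore. Rim centres are about (190,457), (349,460), (506,461) and (661,461), against dots at x = 193, 347, 501 and 655, so each is within about 4 mm. The cup is unmoved at (677,216).

```bash
python3 -c "
from workcell import bot
print(bot.finish_job())"
```

```text
the job is handed in; nothing more can be done
None
```

I placed the four rings flat on their marks, 28, 38, 50 and 64 mm on marks 1 to 4 with the smallest nearest the bulb, each within about 4 mm of centre by the cameras; the cup was not moved, and I handed the job in at about 25 s, but no verdict came back.

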